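Close a watch into the leak tester

TASK

Load the watch head into the leak tester for its test: lay it dial up in the middle of the round blue support pad, set the clear bell over it so that it sits fully down inside the aluminium ring, and swing the clamp all the way down so that it presses on the bell's knob. Set both parts down rather than dropping them, do not knock the watch with the bell, and leave the loupe, the blower and the tweezers behind the tester where they are.

Things in the scene. Friction and masses are not known exactly. Their poses are not given: they have to be found in the camera images.
- tester: Leak tester, fixed: cream housing 200 x 140 x 36 mm, long side along its x. Origin: centre of the underside; z up; x points from the front panel to the clamp stand (28 x 50 mm, 139 mm high, at x = 65 mm). At x = -20 mm a round aluminium plate, 116 mm across, top 40 mm up, bears an aluminium ring 5 mm high, flaring from 96 mm inside diameter at the plate to 100 mm at its rim.
- seat (a point): Centre of the sealing plate's top face, where the centre of the bell's lower rim belongs; axes as the tester's.
- support (a point): Centre of the top of the round blue support pad (42 mm across, 6 mm high) in the middle of the sealing plate; the watch belongs on it; axes as the tester's.
- watch: Steel watch head without strap, dark blue dial, lying dial up: case 38 mm across, 11 mm high, 70 g. Origin: centre of its underside; z out of the dial. Four lugs along its y (46 mm over the lugs, 22 mm across a pair), crown at +x (22 mm from the centre). Can be gripped across at any angle; a line through the centre at 37 degrees to its x misses crown and lugs (38 mm wide).
- bell: Clear plastic bell, open below, rim down: 90 mm outside and 82 mm inside diameter, 40 mm high, 35 mm clear inside, 160 g. On top an upright black knob, 28 mm in diameter and 28 mm tall (40 to 68 mm over the origin; foot 32 mm wide for the lowest 3 mm). Origin: centre of the lower rim; z up.
- clamp (a joint): Hinge of the clamp arm, rad: 0 = arm level, fully down against its stop, pointing to the tester's front (-x); grows as the arm swings up and back (1.57 upright, at most 2.0). The hinge is stiff (0.4 N m) and stays where it is left; pressing home over the bell takes about 4 to 5 N at the ball knob.
- clamp_hinge (a point): The clamp's hinge, on the tester 85 mm behind the seat and 88 mm over it; the hinge axis is the tester's y.
- clamp_knob (a point): Centre of the red ball knob, 26 mm in diameter, at the end of the clamp arm, 150 mm from the hinge. The arm is a steel bar 12 mm wide and 16 mm thick. With the arm down the ball's centre is 128 mm over the tester's origin.
- spindle: Spring-loaded steel spindle with a black rubber tip, 16 mm in diameter, 85 mm along the clamp arm from the hinge. Origin: the end of the tip, 25 mm below the arm's axis when free. With the bell seated and the arm fully down the tip is pushed back 5 mm by the bell's knob and presses on it with about 4 N.
- loupe: Black eye loupe standing on the mat, 37 mm in diameter, 32 mm high; origin at the centre of its underside. Leave it alone.
- blower: Black rubber dust blower standing upright, 50 mm in diameter, 85 mm high; origin at the centre of its underside. Leave it alone.
- tweezers: Steel tweezers lying flat behind the tester, 121 mm long, 10 mm wide, 8 mm high; origin at the middle of the underside, length along its y. Leave them alone.
Things that resemble listed ones, but are neither listed nor needed, are in the scene too. What is meant by the watch is not orange, and is the larger of those in its own colour.

How it is judged:
By the outcome, as a careful person would: the job done as asked, in the order asked, and still so for the second after the job is handed in, with the robot touching nothing.
It also fails if it takes over 72 s, if anything falls off the work surface, if the arm or the gripper's body presses on something with over 40 N, if the wrist force passes 120 N, or if a joint passes its speed limit or range.

ROBOT

A 6-joint arm with a two-finger parallel gripper is mounted at the origin on a cart in front of the work surface, level with it; the furniture and walls round the work are solid. World frame = base frame: x ahead of the robot, y to its left, z up, the work surface at z = 0. Lengths are in m, angles in degrees, forces in N, time in s.
With the tool pointing down it reaches from about 0.275 to 0.875 m from the base axis. Payload 12.5 kg.
Tool frame: the origin (TCP) lies on the centre line of the jaws, within the pads' length; the fingertips stand 17 mm ahead of it and the grasp point (between the pads) lies 2 mm behind it; z points along the fingers, y is the line along which they close (so a half turn about z gives the same grasp; the last joint's range is limited). The gripper opens to 85 mm and grips with 20 to 120 N. Pads are 22 mm wide; open, the fingers measure 114 mm over their backs; the gripper's body (76 mm by 85 mm) begins 54 mm behind the grasp point. The pads swing forward as they close: fully open they stand 13 mm farther back than shut.
Start: joints at [-79.103, 20.094, 94.641, -0, 65.266, -4.847], TCP at [0.149, -0.529, 0.248] pointing down, gripper open.
Joint ranges: [-157.81, 157.81], [-45, 120.19], [0.68, 151.7], [-89.99, 269.99], [4.06, 180], [-164.3, 164.3]. Speed limits (degrees/s): [127.2, 127.2, 159.86, 180, 180, 180].

INTERFACE

Orientations are given as a 3x3 rotation matrix whose columns are the frame's x, y, z axes.
In Python, from plant import arm, optics, ticket gives the robot as it stands.
- The arm moves only by the tool drive_tool, never from a script. Its argument "series" is one flat list of numbers, 5 for each row, row after row: the shift along the tool's x, y, z as a fraction of full scale, then the turn about the tool's z as a fraction of full scale, then the gripper command: -1 is shut, 1 is fully open, values between are in proportion. A call has 1 to 20 rows; each row shifts and turns the commanded pose from where the row before left it, along the tool's axes as they then stand; what a row does not reach is not made up. Full scale, the value 1, is 500 mm for a shift and 4 degrees for a turn. A row lasts 1/8 s, in which the tool goes at most 62.5 mm and 10.7 degrees, less where a joint would pass 70% of its speed; a pose out of reach is approached as far as the arm can. A call with a number of a shift or a turn outside -1 to 1 is refused whole. A call with a gripper value outside its range is refused whole. The fingers move at their own pace and stop on an object; the grip force is fixed at half the most. Time passes only in rows, so rows that do not move let the fingers close. It gives the time, the measured TCP pose, the force, the opening and the grip force at its end, in the units of the state.
- arm.sense(): the state, without advancing time (a new reading comes with each control period).
- optics.grab_frame(name): name is "scene" or "top" or "wrist"; returns the picture (420x560x3 uint8, blue, green, red); there is no depth.
- optics.get_calibration(name): a dict with "fovy" (degrees; the focal length in pixels is half the picture's height over the tangent of half this angle, whatever the lens; pixels are square), "cx", "cy" (the principal point, pixels), "extrinsics" (4x4, takes a point from world to camera coordinates). Camera axes: x right, y down, z forward; pixel columns grow to the right and rows downward; lengths in m; the calibration is good to about 2 mm. The wrist camera is an equidistant fisheye: a pixel r from the principal point sees the ray r / f radians off the axis. A picture is of the moment at which its call begins: read the wrist's pose just before it. get_calibration takes no time and is no camera call; for the wrist camera it gives the pose at the moment of the call.
- ticket.job_done(): hands the job in; it is judged then, once.
The state is a dict: "t": time; "q": joint angles; "qvel": joint speeds; "tau": joint torques, N m; "ee_pos": TCP position; "tcp_rot": TCP orientation; "wrist_force": force on the tool from outside, world axes, zero at the start; "wrist_torque": the same for the moment, N m; "grip_width": finger opening in m; "finger_force": force on a finger pad.
Only numpy, scipy, OpenCV 4.12 (cv2) and the standard library are available. Lean on these libraries where they do the work, as an engineer would, in place of code of your own. Each camera call takes 0.05 s, during which the arm holds its last target. There are 200 camera calls.

## Working session

There is one attempt and no reset: what is moved stays moved. The work goes in short steps, Python scripts to look and compute and a tool call to move; the robot and the scene stay as the last step left them, time stands still between calls to the robot, and variables do not carry over. Pictures are saved under pics/ and viewed, at most 10 in all, crops included, and the job is handed in when it is done.

Besides the shell and the picture viewer there is one more tool, called after "Call:" by a JSON object that holds its "method" and its "body", one argument or row to a line. drive_tool: Moves the arm, as the interface text tells. Its arguments: {"type":"object","properties":{"series":{"type":"array","items":{"type":"number","minimum":-1,"maximum":1}}},"required":["series"]}

```bash
mkdir -p pics; ls; python3 - <<'E'
from plant import arm, optics
import cv2,numpy as np
s=arm.sense();print(s['t'],s['ee_pos'],np.round(s['tcp_rot'],3).tolist(),s['grip_width'])
for n in('scene','top'):
    c=optics.get_calibration(n);print(n,c['fovy'],c['cx'],c['cy'],np.round(c['extrinsics'],4).tolist())
    cv2.imwrite(f'pics/{n}0.png',optics.grab_frame(n))
E
```

```text
pics
0.0 [ 0.14922084 -0.52905362  0.24774155] [[0.962, 0.271, -0.0], [0.271, -0.962, 0.001], [0.0, -0.001, -1.0]] 0.08542034086580463
scene 47.58993683757083 280.68958103074834 206.82972166067495 [[-0.9045, -0.4264, -0.0011, 0.5147], [-0.3337, 0.7095, -0.6207, 0.2532], [0.2655, -0.5611, -0.784, 0.7836], [0.0, 0.0, 0.0, 1.0]]
top 49.72936022195297 282.80799889327596 209.835867307163 [[0.0133, -0.9995, 0.0281, -0.0131], [-0.9846, -0.018, -0.1741, 0.5809], [0.1746, -0.0254, -0.9843, 0.9431], [0.0, 0.0, 0.0, 1.0]]
```

View pics/scene0.png

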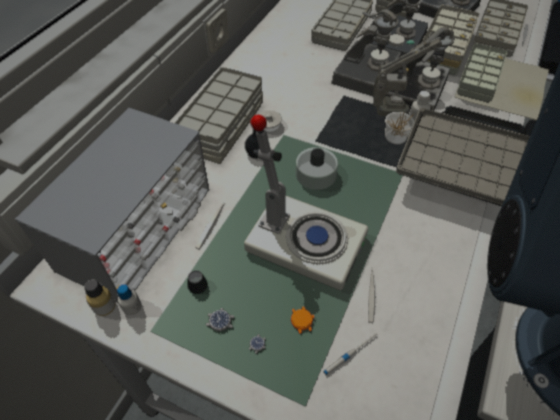

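View pics/top0.png

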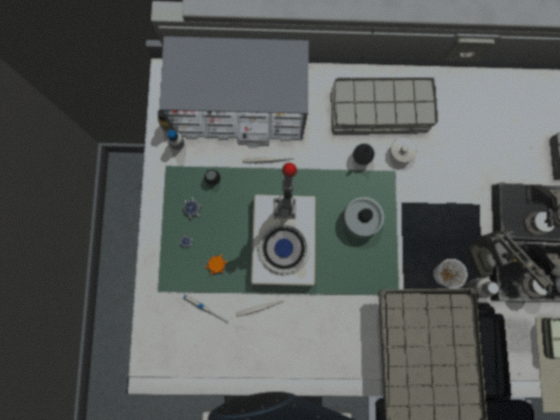

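The scene view shows the tester at (305,240), with the bell at (317,168) and the clamp upright with its red ball at (259,122). The top view shows the tester at (284,240), the bell at (364,217) and the ball at (290,170). There are three watch candidates in the top view: A blue at (192,208), B smaller blue at (186,242) and C orange at (217,265). A fits, being not orange and the larger of the blue ones. I'll confirm that in an enlarged crop.

```bash
cat > h.py <<'E'
import numpy as np, cv2
from plant import arm, optics
def ray(n,u,v,c=None):
    c=c or optics.get_calibration(n); E=np.array(c['extrinsics']); f=210/np.tan(np.radians(c['fovy']/2))
    d=np.array([(u-c['cx'])/f,(v-c['cy'])/f])
    if n=='wrist':
        r=np.hypot(*d); k=np.sin(r)/r if r>1e-9 else 1; d=np.array([*(d*k),np.cos(r)])
    else: d=np.array([*d,1])
    R=E[:3,:3]; return -R.T@E[:3,3], R.T@d
def hit(n,u,v,z,c=None):
    o,d=ray(n,u,v,c); return (o+d*(z-o[2])/d[2])[:3]
def proj(n,p,c=None):
    c=c or optics.get_calibration(n); E=np.array(c['extrinsics']); f=210/np.tan(np.radians(c['fovy']/2))
    q=E[:3,:3]@np.asarray(p)+E[:3,3]
    if n=='wrist':
        r=np.hypot(q[0],q[1]); k=np.arctan2(r,q[2])/max(r,1e-9)
    else: k=1/q[2]
    return np.array([c['cx']+f*q[0]*k,c['cy']+f*q[1]*k])
E
python3 - <<'E'
from h import *
I=cv2.imread('pics/top0.png'); S=cv2.imread('pics/scene0.png')
a=cv2.resize(I[185:295,155:325],None,fx=4.7,fy=4.7,interpolation=cv2.INTER_CUBIC)
a=np.clip(a.astype(float)*1.5,0,255).astype(np.uint8)
cv2.imwrite('pics/crop1.png',a);print(a.shape)
for nm,u,v,z in [('A',192,208,.008),('B',186,242,.006),('pad',284,248,.046),('bellknob',366,215,.068)]: print(nm,hit('top',u,v,z).round(4))
for nm,u,v,z in [('A',220,320,.008),('pad',318,236,.046),('bellknob',317,157,.062)]: print(nm,hit('scene',u,v,z).round(4))
# ball: triangulate
def tri(a,b):
    (o1,d1),(o2,d2)=ray('top',*a),ray('scene',*b); 
    t=np.linalg.lstsq(np.c_[d1,-d2],o2-o1,rcond=None)[0]; p,q=o1+d1*t[0],o2+d2*t[1]; return ((p+q)/2).round(4),np.linalg.norm(p-q)
print('ball',tri((290,170),(259,122)))
E
```

```text
(517, 799, 3)
A [0.5892 0.2021 0.008 ]
B [0.5115 0.2122 0.006 ]
pad [ 0.4978 -0.0077  0.046 ]
bellknob [ 0.57   -0.1836  0.068 ]
A [0.5893 0.2021 0.008 ]
pad [ 0.4958 -0.0071  0.046 ]
bellknob [ 0.5705 -0.1799  0.062 ]
ball (array([ 0.61  , -0.0094,  0.2792]), np.float64(6.825992587776886e-05))
```

View pics/crop1.png

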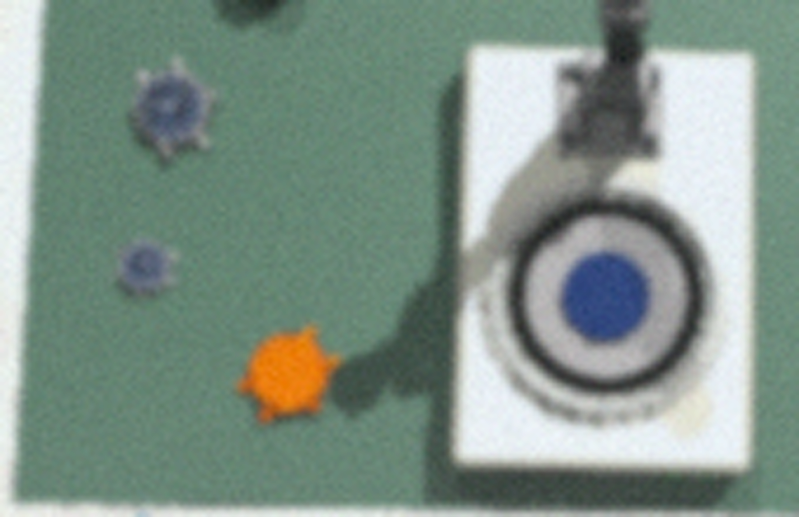

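The crop confirms A at crop (173,108), which is top pixel (192,208). It has a blue dial and is about 1.6 times the size of B at (145,265); C is orange. A's crown points to (212,97) and its lugs lie along about 19° in world, so the watch's x is about -72°. Both cameras agree on A at (0.589, 0.202). I'll grip along a line at -109°, which keeps clear of the loupe.

Call:
{"method": "drive_tool", "body": {
  "series": [0.0621, -0.0584, 0, 0, 1, 0.0621, -0.0584, 0, 0, 1, 0.0621, -0.0584, 0, 0, 1, 0.0621, -0.0584, 0, 0, 1, 0.0621, -0.0584, 0, 0, 1, 0.0621, -0.0584, 0, 0, 1, 0.0621, -0.0584, 0, 0, 1, 0.0621, -0.0584, 0, 0, 1, 0.0621, -0.0584, 0, 0, 1, 0.0621, -0.0584, 0, 0, 1, 0.0621, -0.0584, 0, 0, 1, 0.0621, -0.0584, 0, 0, 1, 0.0621, -0.0584, 0, 0, 1, 0.0621, -0.0584, 0, 0, 1, 0.0621, -0.0584, 0, 0, 1, 0.0621, -0.0584, 0, 0, 1, 0.0621, -0.0584, 0, 0, 1, 0.0621, -0.0584, 0, 0, 1, 0.0621, -0.0584, 0, 0, 1, 0.0621, -0.0584, 0, 0, 1]
}}

```text
t: 2.6
ee_pos: [0.5889, 0.2025, 0.2479]
tcp_rot: [[0.962, 0.271, -0.001], [0.271, -0.962, -0.0], [-0.001, 0.0, -1.0]]
wrist_force: [0.7, -0.1, 0.4]
grip_width: 0.0851
finger_force: 0.0
```

Call:
{"method": "drive_tool", "body": {
  "series": [0, 0, 0.02, 1, 1, 0, 0, 0.02, 1, 1, 0, 0, 0.02, 1, 1, 0, 0, 0.02, 1, 1, 0, 0, 0.02, 1, 1, 0, 0, 0.02, 1, 1, 0, 0, 0.02, 1, 1, 0, 0, 0.02, 1, 1, 0, 0, 0.02, 0.7, 1, 0, 0, 0, 0, 1, 0, 0, 0, 0, 1]
}}

```text
t: 3.98
ee_pos: [0.5886, 0.2013, 0.1586]
tcp_rot: [[0.946, -0.325, 0.0], [-0.325, -0.946, 0.0], [0.0, -0.0, -1.0]]
wrist_force: [0.5, -0.1, 1.2]
grip_width: 0.0853
finger_force: 0.0
```

```bash
python3 - <<'E'
from h import *
s=arm.sense();R=np.array(s['tcp_rot']);print(s['t'],s['ee_pos'].round(4),np.degrees(np.arctan2(R[1,1],R[0,1])),s['q'].round(1) if hasattr(s['q'],'round') else s['q'],s['wrist_force'])
c=optics.get_calibration('wrist');I=optics.grab_frame('wrist');cv2.imwrite('pics/w1.png',I)
import pickle;pickle.dump(c,open('w1.pkl','wb'))
u,v=proj('wrist',[.589,.202,.008],c);print(u,v)
x0,y0=int(u)-80,int(v)-60; x0=max(x0,0);y0=max(y0,0);print(x0,y0)
a=cv2.resize(I[y0:y0+120,x0:x0+160],None,fx=4,fy=4,interpolation=cv2.INTER_CUBIC)
cv2.imwrite('pics/w1c.png',np.clip(a*1.4,0,255).astype(np.uint8))
# tester corners
P=[hit('top',155+x/4.7,185+y/4.7,.036) for x,y in[(470,47),(753,57),(750,468),(453,462)]]
for p in P:print(p.round(4))
print('pad',hit('top',155+606/4.7,185+296/4.7,.046).round(4))
E
```

```text
3.975 [0.5886 0.2013 0.1586] -108.9909339705062 [ 14.6  33.1  87.9   0.   59.  123.6] [ 0.54769513 -0.07850656  1.16808862]
277.1459233663581 198.83070575213483
197 138
[0.6163 0.0584 0.036 ]
[ 0.614  -0.0766  0.036 ]
[ 0.4204 -0.0754  0.036 ]
[0.4212 0.0615 0.036 ]
pad [ 0.4978 -0.0076  0.046 ]
```

View pics/w1c.png

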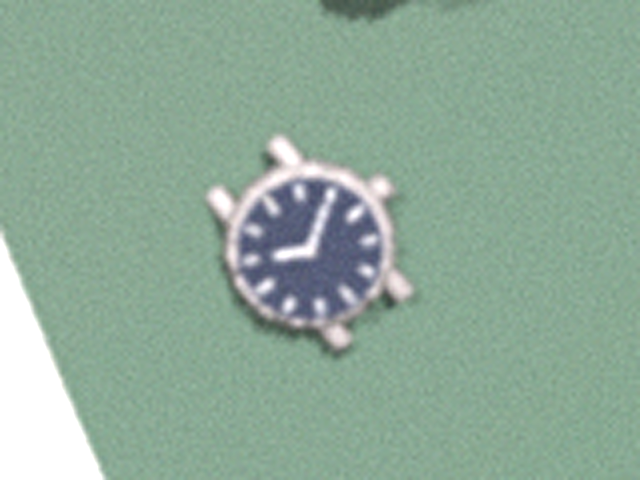

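The watch is clear in the close crop, with its centre at (311,245), crown at (382,187) and lug pair midpoints at (252,177) and (368,312).

```bash
python3 - <<'E'
from h import *
import pickle;c=pickle.load(open('w1.pkl','rb'))
H=lambda x,y,z:hit('wrist',197+x/4,138+y/4,z,c)
C=H(311,245,.010);print(C.round(4))
k=H(382,187,.006)-H(311,245,.006);l=H(252,177,.005)-H(368,312,.005)
print(np.linalg.norm(k[:2]),np.degrees(np.arctan2(k[1],k[0])),np.linalg.norm(l),np.degrees(np.arctan2(l[1],l[0])))
s=arm.sense();R=np.array(s['tcp_rot']);d=C-s['ee_pos'];print((R.T@d).round(4), R.T@(np.array([.498,-.0077,0])-C))
E
```

```text
[0.5898 0.2039 0.01  ]
0.02023481413241423 -68.93884998633654 0.04002854115862838 20.716441278793415
[ 0.0002 -0.0028  0.1487] [-0.01787891  0.22998657  0.00992033]
```

Call:
{"method": "drive_tool", "body": {
  "series": [0.0006, -0.0038, 0.04, -0.67, 1, 0, 0, 0.04, 0, 1, 0, 0, 0.04, 0, 1, 0, 0, 0.04, 0, 1, 0, 0, 0.04, 0, 1, 0, 0, 0.04, 0, 1, 0, 0, 0.012, 0, 1, 0, 0, 0.012, 0, 1, 0, 0, 0.01, 0, 1, 0, 0, 0.007, 0, 1, 0, 0, 0, 0, 0.3, 0, 0, 0, 0, 0.1]
}}

```text
t: 5.52
ee_pos: [0.5896, 0.203, 0.0181]
tcp_rot: [[0.959, -0.282, 0.0], [-0.282, -0.959, 0.0], [0.0, -0.0, -1.0]]
wrist_force: [0.1, 1.1, -0.2]
grip_width: 0.0518
finger_force: 0.0
```

Call:
{"method": "drive_tool", "body": {
  "series": [0, 0, 0, 0, -0.1, 0, 0, 0, 0, -0.4, 0, 0, 0, 0, -1, 0, 0, 0, 0, -1, 0, 0, 0, 0, -1]
}}

```text
t: 6.15
ee_pos: [0.5897, 0.2032, 0.0186]
tcp_rot: [[0.959, -0.282, 0.001], [-0.282, -0.959, 0.0], [0.001, -0.001, -1.0]]
wrist_force: [-1.3, 0.3, 5.7]
grip_width: 0.0347
finger_force: 59.7
```

Call:
{"method": "drive_tool", "body": {
  "series": [0, 0, -0.01, 0, -1, 0, 0, -0.02, 0, -1, 0, 0, -0.04, 0, -1, 0, 0, -0.08, 0, -1, 0, 0, -0.08, 0, -1, 0, 0, 0, 0, -1]
}}

```text
t: 6.9
ee_pos: [0.5911, 0.2034, 0.1373]
tcp_rot: [[0.959, -0.282, 0.007], [-0.282, -0.959, 0.002], [0.006, -0.004, -1.0]]
wrist_force: [-0.2, 0.2, -0.9]
grip_width: 0.0351
finger_force: 60.4
```

```bash
python3 - <<'E'
from h import *
s=arm.sense();R=np.array(s['tcp_rot']);print(s['t'],s['ee_pos'].round(4),s['grip_width'],s['finger_force'],s['wrist_force'])
c=optics.get_calibration('wrist');I=optics.grab_frame('wrist')
u,v=proj('wrist',s['ee_pos']+R@[0,0,.01],c);print(u,v)
x0,y0=max(int(u)-100,0),max(int(v)-75,0);x0=min(x0,360);y0=min(y0,270);print(x0,y0)
a=cv2.resize(I[y0:y0+150,x0:x0+200],None,fx=4,fy=4,interpolation=cv2.INTER_CUBIC)
cv2.imwrite('pics/w2c.png',a)
E
```

```text
6.9 [0.5911 0.2034 0.1373] 0.03511605014202799 60.38108670263682 [-0.1945163   0.16405734 -0.93483546]
279.29111213124804 272.51090404056254
179 197
```

View pics/w2c.png

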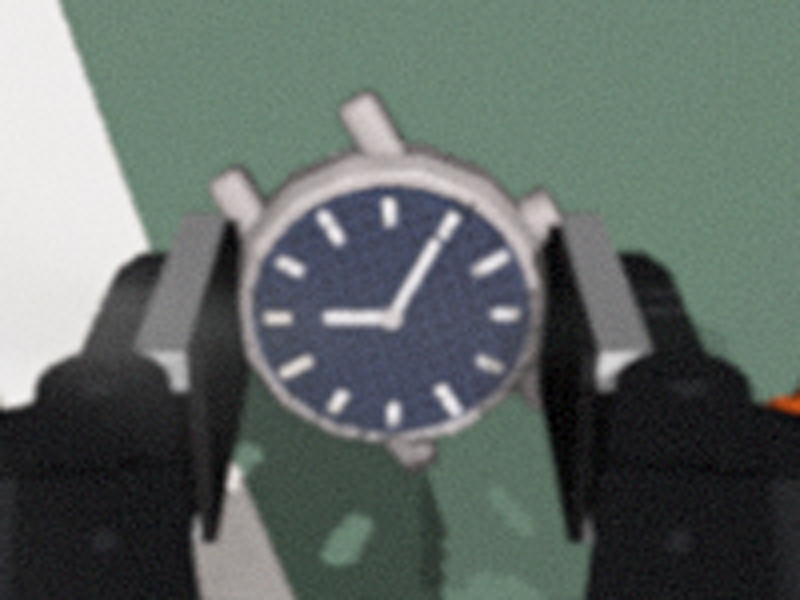

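The watch is held between the pads, level, dial up, with its centre at about (390,308) in the crop and the lugs clear of the pads.

Call:
{"method": "drive_tool", "body": {
  "series": [-0.0446, 0.0131, 0, 0, -1, -0.0446, 0.0131, 0, 0, -1, -0.0446, 0.0131, 0, 0, -1, -0.0446, 0.0131, 0, 0, -1, 0.0149, 0.0506, 0, 0, -1, 0.0149, 0.0506, 0, 0, -1, 0.0149, 0.0506, 0, 0, -1, 0.0149, 0.0506, 0, 0, -1, 0.0149, 0.0506, 0, 0, -1, 0.0149, 0.0506, 0, 0, -1, 0.0149, 0.0506, 0, 0, -1, 0.0149, 0.0506, 0, 0, -1, 0, 0, 0, 0, -1, 0, 0, 0, 0, -1]
}}

```text
t: 8.7
ee_pos: [0.4962, -0.0076, 0.1324]
tcp_rot: [[0.959, -0.282, -0.001], [-0.282, -0.959, 0.0], [-0.001, 0.0, -1.0]]
wrist_force: [-0.6, 1.0, -0.1]
grip_width: 0.0347
finger_force: 60.4
```

```bash
python3 - <<'E'
from h import *
s=arm.sense();R=np.array(s['tcp_rot']);print(s['t'],s['ee_pos'].round(4),R.round(3).tolist(),s['grip_width'],s['wrist_force'])
c=optics.get_calibration('wrist');I=optics.grab_frame('wrist');cv2.imwrite('pics/w3.png',I)
p=hit('wrist',276.5,274,s['ee_pos'][2]-.008,c);print('watch in tool',R.T@(p-s['ee_pos']))
# blue pad in top and scene by colour
for n in('top','scene'):
    J=optics.grab_frame(n);cv2.imwrite(f'pics/{n}1.png',J)
    K=cv2.imread(f'pics/{n}0.png').astype(int)
    m=((K[...,0]-K[...,2]>45)&(K[...,0]-K[...,1]>25)).astype(np.uint8)
    N,L,st,ce=cv2.connectedComponentsWithStats(m)
    for i in range(1,N):
        if st[i,4]>100: print(n,st[i],ce[i],hit(n,*ce[i],.046).round(4))
E
```

```text
8.7 [ 0.4962 -0.0076  0.1324] [[0.959, -0.282, -0.001], [-0.282, -0.959, 0.0], [-0.001, 0.0, -1.0]] 0.03467549035043134 [-0.5719661   0.95197877 -0.05219557]
watch in tool [ 0.0002738  -0.00130184  0.0079997 ]
top [276 240  15  16 193] [283.22797927 247.68911917] [ 0.4984 -0.0061  0.046 ]
scene [308 228  18  14 148] [315.16891892 234.69594595] [ 0.5017 -0.0076  0.046 ]
```

View pics/w3.png

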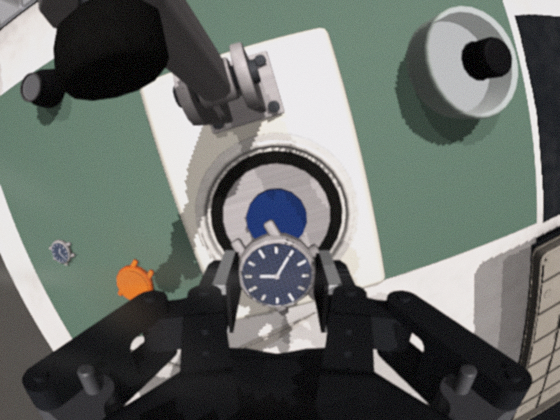

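The watch is held in the gripper at (276,273), above and in front of the pad. The blue pad is at about (276,217), the clamp is up, and the bell is at (465,62).

```bash
python3 - <<'E'
from h import *
from scipy.optimize import least_squares
c=optics.get_calibration('wrist');I=cv2.imread('pics/w3.png').astype(int)
m=((I[...,0]-I[...,2]>50)&(I[...,0]-I[...,1]>35)).astype(np.uint8)
N,L,st,ce=cv2.connectedComponentsWithStats(m);i=1+np.argmax(st[1:,4]);print(st[i])
# top arc of blue component: fit circle in plane
B=(L==i);pts=[]
for x in range(st[i,0]+1,st[i,0]+st[i,2]-1):
    y=np.where(B[:,x])[0].min()-.5; pts.append(hit('wrist',x,y,.046,c)[:2])
for y in range(st[i,1]+8,215):
    x=np.where(B[y])[0]; pts+= [hit('wrist',x.min()-.5,y,.046,c)[:2],hit('wrist',x.max()+.5,y,.046,c)[:2]]
pts=np.array(pts)
f=lambda p:np.hypot(*(pts-p[:2]).T)-p[2]
r=least_squares(f,[.498,-.007,.021],loss='soft_l1',f_scale=.0005);print(r.x.round(4),np.abs(r.fun).mean())
r=least_squares(lambda p:f([*p,.021]),[.498,-.007],loss='soft_l1',f_scale=.0005);print(r.x.round(4))
s=arm.sense();R=np.array(s['tcp_rot'])
print(R.T@([*r.x,.05]-s['ee_pos']))
E
```

```text
[ 247  190   59   48 2036]
[ 0.4995 -0.0065  0.0198] 0.00017304595881660799
[ 0.498  -0.0061]
[ 0.00120633 -0.00164053  0.08265405]
```

Call:
{"method": "drive_tool", "body": {
  "series": [0.0036, -0.001, 0.03, 0, -1, 0, 0, 0.03, 0, -1, 0, 0, 0.03, 0, -1, 0, 0, 0.02, 0, -1, 0, 0, 0.01, 0, -1, 0, 0, 0.008, 0, -1, 0, 0, 0, 0, -1, 0, 0, 0, 0, -1]
}}

```text
t: 9.85
ee_pos: [0.4986, -0.0081, 0.0691]
tcp_rot: [[0.959, -0.282, 0.001], [-0.282, -0.959, -0.0], [0.001, -0.0, -1.0]]
wrist_force: [0.1, -1.1, -1.6]
grip_width: 0.0349
finger_force: 60.4
```

Call:
{"method": "drive_tool", "body": {
  "series": [0, 0, 0.002, 0, -1, 0, 0, 0.002, 0, -1]
}}

```text
t: 10.1
ee_pos: [0.4985, -0.0081, 0.0669]
tcp_rot: [[0.959, -0.282, 0.0], [-0.282, -0.959, -0.0], [0.0, -0.0, -1.0]]
wrist_force: [0.3, 0.0, -0.3]
grip_width: 0.0351
finger_force: 60.4
```

Call:
{"method": "drive_tool", "body": {
  "series": [0, 0, 0.002, 0, -1, 0, 0, 0.001, 0, -1]
}}

```text
t: 10.35
ee_pos: [0.4984, -0.0081, 0.0652]
tcp_rot: [[0.959, -0.282, -0.0], [-0.282, -0.959, 0.0], [-0.0, -0.0, -1.0]]
wrist_force: [-0.2, 0.6, -0.9]
grip_width: 0.0346
finger_force: 60.4
```

Call:
{"method": "drive_tool", "body": {
  "series": [0, 0, 0.001, 0, -1, 0, 0, 0, 0, -1]
}}

```text
t: 10.6
ee_pos: [0.4984, -0.0081, 0.0648]
tcp_rot: [[0.959, -0.282, -0.0], [-0.282, -0.959, -0.0], [-0.0, 0.0, -1.0]]
wrist_force: [0.4, 0.6, -1.1]
grip_width: 0.0346
finger_force: 60.4
```

Call:
{"method": "drive_tool", "body": {
  "series": [0, 0, 0.001, 0, -1, 0, 0, 0.001, 0, -1]
}}

```text
t: 10.85
ee_pos: [0.4985, -0.008, 0.0644]
tcp_rot: [[0.959, -0.282, 0.0], [-0.282, -0.959, -0.0], [0.0, -0.0, -1.0]]
wrist_force: [-6.0, 0.4, 16.2]
grip_width: 0.0347
finger_force: 62.0
```

Call:
{"method": "drive_tool", "body": {
  "series": [0, 0, 0.001, 0, -1, 0, 0, 0, 0, -1]
}}

```text
t: 11.1
ee_pos: [0.4985, -0.008, 0.0644]
tcp_rot: [[0.959, -0.282, 0.0], [-0.282, -0.959, -0.0], [0.0, -0.0, -1.0]]
wrist_force: [-7.4, -0.3, 18.1]
grip_width: 0.0351
finger_force: 62.2
```

Contact at the expected height. I'll release gently.

Call:
{"method": "drive_tool", "body": {
  "series": [0, 0, -0.001, 0, -1, 0, 0, 0, 0, -0.1, 0, 0, 0, 0, 0, 0, 0, 0, 0, 0.3, 0, 0, 0, 0, 0.6, 0, 0, 0, 0, 0.6, 0, 0, -0.01, 0, 0.7, 0, 0, -0.02, 0, 1, 0, 0, -0.04, 0, 1, 0, 0, -0.06, 0, 1, 0, 0, -0.06, 0, 1, 0, 0, -0.06, 0, 1, 0, 0, 0, 0, 1]
}}

```text
t: 12.72
ee_pos: [0.4994, -0.0081, 0.1914]
tcp_rot: [[0.959, -0.282, 0.005], [-0.282, -0.959, -0.0], [0.005, -0.001, -1.0]]
wrist_force: [0.5, 0.3, -0.5]
grip_width: 0.0854
finger_force: 0.0
```

```bash
python3 - <<'E'
from h import *
s=arm.sense();R=np.array(s['tcp_rot']);print(s['t'],s['ee_pos'].round(4),s['grip_width'],s['q'].round(1))
c=optics.get_calibration('wrist');I=optics.grab_frame('wrist');cv2.imwrite('pics/w4.png',I)
import pickle;pickle.dump(c,open('w4.pkl','wb'))
u,v=proj('wrist',[.498,-.0075,.05],c);x0,y0=int(u)-70,int(v)-50;print(x0,y0)
a=cv2.resize(I[y0:y0+100,x0:x0+140],None,fx=4,fy=4,interpolation=cv2.INTER_CUBIC)
b=cv2.resize(cv2.imread('pics/top1.png')[130:280,260:400],(560,600))[:400]
cv2.imwrite('pics/w4c.png',a)
E
```

```text
12.725 [ 0.4994 -0.0081  0.1914] 0.08537699614063365 [ -6.3  18.9 105.5   0.   55.4 100.1]
208 154
```

View pics/w4c.png

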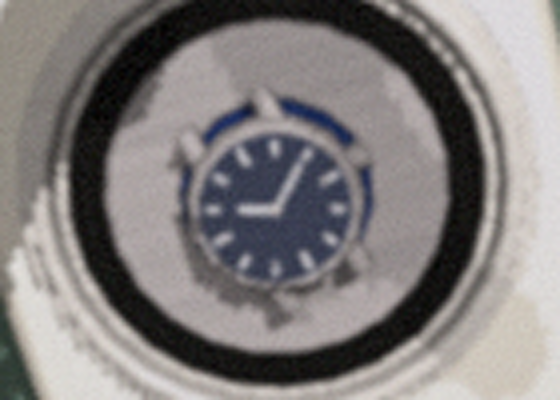

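The watch lies dial up on the pad with its centre at crop (275,209). The clear inner plate circle spans x 105–447 and y 18–355. Next I check how well it is centred.

```bash
python3 - <<'E'
from h import *
import pickle;c=pickle.load(open('w4.pkl','rb'))
H=lambda x,y,z:hit('wrist',208+x/4,154+y/4,z,c)
print('watch',H(275,209,.057).round(4))
for z in(.04,):
  a=[H(105,186,z),H(447,186,z),H(276,18,z),H(276,355,z)];print('plate',((a[0]+a[1])/2).round(4),((a[2]+a[3])/2).round(4),np.linalg.norm(a[0]-a[1]),np.linalg.norm(a[2]-a[3]))
a=[H(72,186,z:=.04),H(485,186,z),H(277,-10,z),H(277,385,z)];print('black',((a[0]+a[1])/2).round(4),((a[2]+a[3])/2).round(4),np.linalg.norm(a[0]-a[1]))
print('pad top edge',H(280,98,.046).round(4))
# bell, from top0/scene0 knob
K=cv2.imread('pics/w3.png')
s=arm.sense();R=np.array(s['tcp_rot']);E=np.array(c['extrinsics']);print('cam in tool',R.T@(-E[:3,:3].T@E[:3,3]-s['ee_pos']))
E
```

```text
watch [ 0.4984 -0.0065  0.057 ]
plate [ 0.499  -0.0069  0.04  ] [ 0.4976 -0.0065  0.04  ] 0.0754224724979753 0.07668532471666382
black [ 0.4988 -0.0074  0.04  ] [ 0.4969 -0.0065  0.04  ] 0.09132206099092327
pad top edge [ 0.5185 -0.0135  0.046 ]
cam in tool [ 0.06906614 -0.00124328 -0.12673621]
```

The watch is centred to within about 1 mm. Now the bell.

Call:
{"method": "drive_tool", "body": {
  "series": [0, 0, 0, -1, 1, 0, 0, 0, -1, 1, 0, 0, 0, -1, 1, 0, 0, 0, -0.93, 1, 0, 0.0577, 0, 0, 1, 0, 0.0577, 0, 0, 1, 0.0364, 0.0577, 0, 0, 1, 0.0364, 0.0577, 0, 0, 1, 0.0364, 0.0577, 0, 0, 1, 0.0364, 0.0577, 0, 0, 1, 0, 0, 0, 0, 1, 0, 0, 0, 0, 1]
}}

```text
t: 14.28
ee_pos: [0.5685, -0.1814, 0.188]
tcp_rot: [[1.0, -0.012, -0.002], [-0.012, -1.0, 0.001], [-0.002, -0.001, -1.0]]
wrist_force: [0.1, 0.3, -0.3]
grip_width: 0.0855
finger_force: 0.0
```

```bash
python3 - <<'E'
from h import *
s=arm.sense();R=np.array(s['tcp_rot']);print(s['t'],s['ee_pos'].round(4),R.round(3).tolist())
c=optics.get_calibration('wrist');I=optics.grab_frame('wrist')
import pickle;pickle.dump(c,open('w5.pkl','wb'))
u,v=proj('wrist',[.57,-.182,.068],c);x0,y0=int(u)-100,int(v)-75;print(u,v,x0,y0)
a=cv2.resize(I[y0:y0+150,x0:x0+200],None,fx=4,fy=4,interpolation=cv2.INTER_CUBIC)
cv2.imwrite('pics/w5c.png',np.clip(a*1.3,0,255).astype(np.uint8))
E
```

```text
14.275 [ 0.5685 -0.1814  0.188 ] [[1.0, -0.012, -0.002], [-0.012, -1.0, 0.001], [-0.002, -0.001, -1.0]]
279.2987065765742 206.84682126217436 179 131
```

View pics/w5c.png

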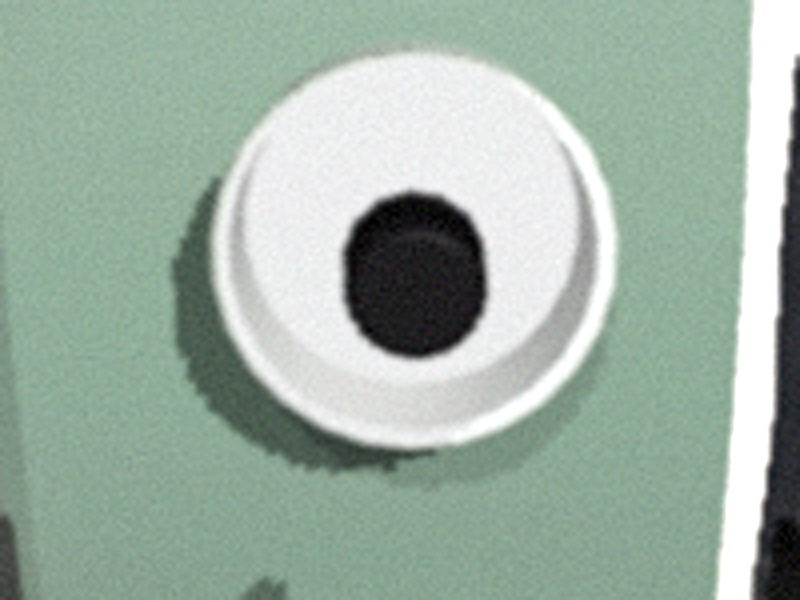

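The bell stands upright. Its knob top is centred at crop (416,286), and the outline spans x 213–613 and y 48–448.

```bash
python3 - <<'E'
from h import *
import pickle;c=pickle.load(open('w5.pkl','rb'))
H=lambda x,y,z:hit('wrist',179+x/4,131+y/4,z,c)
print(H(416,286,.068),np.linalg.norm(H(345,286,.068)-H(487,286,.068)),(H(416,448,0)+H(416,48,.02))/2,H(413,280,.0))
E
```

```text
[ 0.57347713 -0.18491769  0.068     ] 0.027675416523019705 [ 0.5642371  -0.18593325  0.01      ] [ 0.5571835  -0.18526633  0.        ]
```

```bash
python3 - <<'E'
from h import *
import pickle;c=pickle.load(open('w5.pkl','rb'))
H=lambda x,y,z:hit('wrist',179+x/4,131+y/4,z,c)
for z in(0,.04):
  print(z,[ (np.linalg.norm(a-b).round(4),((a+b)/2).round(4)) for a,b in[(H(213,248,z),H(613,248,z)),(H(413,48,z),H(413,448,z)),(H(243,215,z),H(580,215,z)),(H(411,45,z),H(411,382,z))]])
print(proj('wrist',[.5685,-.1814,0],c))
p=[.571,-.185];
for z in(0,.04,.068): print(z,[((proj('wrist',[p[0]+.045*a,p[1]+.045*b,z],c)-[179,131])*4).round() for a,b in[(1,0),(-1,0),(0,1),(0,-1)]])
E
```

```text
0 [(np.float64(0.0995), array([ 0.5655, -0.1855,  0.    ])), (np.float64(0.1023), array([ 0.5635, -0.1854,  0.    ])), (np.float64(0.0831), array([ 0.5738, -0.1851,  0.    ])), (np.float64(0.085), array([ 0.5729, -0.1849,  0.    ]))]
0.04 [(np.float64(0.0868), array([ 0.5747, -0.1849,  0.04  ])), (np.float64(0.0892), array([ 0.573 , -0.1848,  0.04  ])), (np.float64(0.0725), array([ 0.582 , -0.1846,  0.04  ])), (np.float64(0.0741), array([ 0.5812, -0.1844,  0.04  ]))]
[278.23219819 189.92333419]
0 [array([410.,  43.]), array([413., 398.]), array([229., 228.]), array([593., 224.])]
0.04 [array([412.,  56.]), array([416., 458.]), array([207., 267.]), array([620., 262.])]
0.068 [array([415.,  67.]), array([418., 509.]), array([188., 301.]), array([644., 296.])]
```

Call:
{"method": "drive_tool", "body": {
  "series": [0.009, 0.0082, 0.04, 0, 1, 0, 0, 0.04, 0, 1, 0, 0, 0.04, 0, 1, 0, 0, 0.04, 0, 1, 0, 0, 0.04, 0, 1, 0, 0, 0.024, 0, 1, 0, 0, 0.014, 0, 1, 0, 0, 0.01, 0, 1, 0, 0, 0, 0, 0.2, 0, 0, 0, 0, 0, 0, 0, 0, 0, -0.1]
}}

```text
t: 15.7
ee_pos: [0.5739, -0.1862, 0.0652]
tcp_rot: [[1.0, -0.011, 0.001], [-0.011, -1.0, -0.0], [0.001, 0.0, -1.0]]
wrist_force: [0.5, -0.4, -0.4]
grip_width: 0.0386
finger_force: 0.0
```

Call:
{"method": "drive_tool", "body": {
  "series": [0, 0, 0, 0, -0.2, 0, 0, 0, 0, -0.3, 0, 0, 0, 0, -0.4, 0, 0, 0, 0, -1, 0, 0, 0, 0, -1]
}}

```text
t: 16.32
ee_pos: [0.5737, -0.1862, 0.0651]
tcp_rot: [[1.0, -0.011, 0.0], [-0.011, -1.0, -0.0], [0.0, 0.0, -1.0]]
wrist_force: [-2.8, 1.5, 6.1]
grip_width: 0.0259
finger_force: 58.7
```

Call:
{"method": "drive_tool", "body": {
  "series": [0, 0, -0.01, 0, -1, 0, 0, -0.03, 0, -1, 0, 0, -0.05, 0, -1, 0, 0, -0.05, 0, -1, 0, 0, -0.05, 0, -1, 0, 0, -0.05, 0, -1, -0.038, 0.0004, 0, 0, -1, -0.038, 0.0004, 0, 0, -1, -0.038, 0.0004, 0, 0, -1, -0.038, 0.0004, 0, 0, -1, -0.0006, -0.05, 0, 0, -1, -0.0006, -0.05, 0, 0, -1, -0.0006, -0.05, 0, 0, -1, -0.0006, -0.05, 0, 0, -1, -0.0006, -0.05, 0, 0, -1, -0.0006, -0.05, 0, 0, -1, -0.0004, -0.036, 0, 0, -1, 0, -0.02, 0, 0, -1, 0, 0, 0, 0, -1, 0, 0, 0, 0, -1]
}}

```text
t: 18.82
ee_pos: [0.4978, -0.0085, 0.1848]
tcp_rot: [[1.0, -0.012, 0.0], [-0.012, -1.0, -0.0], [0.0, 0.0, -1.0]]
wrist_force: [0.6, -0.4, -1.7]
grip_width: 0.0259
finger_force: 59.3
```

```bash
python3 - <<'E'
from h import *
s=arm.sense();R=np.array(s['tcp_rot']);print(s['t'],s['ee_pos'].round(4),R.round(3).tolist(),s['grip_width'],s['wrist_torque'])
c=optics.get_calibration('wrist');I=optics.grab_frame('wrist');S=optics.grab_frame('scene')
for z in(.135,.175): print(proj('wrist',s['ee_pos']*[1,1,0]+[.045,0,z],c),proj('wrist',s['ee_pos']*[1,1,0]+[-.045,0,z],c))
u,v=proj('scene',[.5,-.008,.12]);S=S[int(v)-70:int(v)+70,int(u)-70:int(u)+70]
cv2.imwrite('pics/w6.png',np.hstack([I[:,80:460],cv2.resize(S,(420,420),interpolation=cv2.INTER_CUBIC)]))
E
```

```text
18.825 [ 0.4978 -0.0085  0.1848] [[1.0, -0.012, 0.0], [-0.012, -1.0, -0.0], [0.0, 0.0, -1.0]] 0.025874187804641936 [-0.00236735 -0.03330353 -0.03416884]
[278.07878497 164.01413211] [279.66933192 307.48346165]
[278.47987503 176.92031805] [280.26747248 347.79058333]
```

View pics/w6.png

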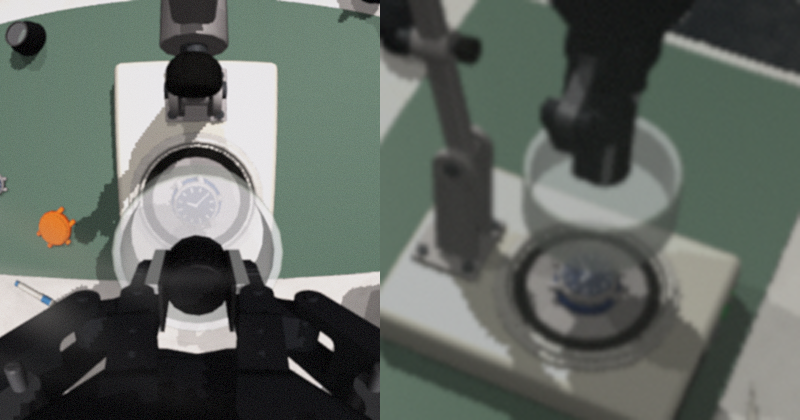

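The bell hangs upright and centred over the seat, with its outline at x 115–283 in the left half. The watch is visible below it at (195,203). I'll lower it now.

Call:
{"method": "drive_tool", "body": {
  "series": [0, 0.0004, 0.02, 0, -1, 0, 0, 0.03, 0, -1, 0, 0, 0.03, 0, -1, 0, 0, 0.03, 0, -1, 0, 0, 0.02, 0, -1, 0, 0, 0.01, 0, -1, 0, 0, 0.006, 0, -1, 0, 0, 0.004, 0, -1, 0, 0, 0, 0, -1]
}}

```text
t: 20.05
ee_pos: [0.4978, -0.0082, 0.1099]
tcp_rot: [[1.0, -0.011, 0.0], [-0.011, -1.0, -0.0], [0.0, 0.0, -1.0]]
wrist_force: [-0.3, 0.7, -1.7]
grip_width: 0.0257
finger_force: 59.2
```

Call:
{"method": "drive_tool", "body": {
  "series": [0, 0, 0.002, 0, -1, 0, 0, 0.002, 0, -1, 0, 0, 0, 0, -1]
}}

```text
t: 20.42
ee_pos: [0.4977, -0.0083, 0.1078]
tcp_rot: [[1.0, -0.011, -0.0], [-0.011, -1.0, 0.0], [-0.0, -0.0, -1.0]]
wrist_force: [1.0, 0.3, -1.7]
grip_width: 0.026
finger_force: 59.2
```

Call:
{"method": "drive_tool", "body": {
  "series": [0, 0, 0.002, 0, -1, 0, 0, 0.002, 0, -1, 0, 0, 0, 0, -1]
}}

```text
t: 20.8
ee_pos: [0.4977, -0.0082, 0.1057]
tcp_rot: [[1.0, -0.011, -0.0], [-0.011, -1.0, 0.0], [-0.0, -0.0, -1.0]]
wrist_force: [0.7, -1.2, -2.2]
grip_width: 0.0257
finger_force: 59.2
```

Call:
{"method": "drive_tool", "body": {
  "series": [0, 0, 0.001, 0, -1, 0, 0, 0.001, 0, -1, 0, 0, 0, 0, -1]
}}

```text
t: 21.18
ee_pos: [0.4977, -0.0083, 0.1051]
tcp_rot: [[1.0, -0.011, 0.0], [-0.011, -1.0, -0.0], [0.0, 0.0, -1.0]]
wrist_force: [-2.1, -0.6, 5.0]
grip_width: 0.0258
finger_force: 60.0
```

Call:
{"method": "drive_tool", "body": {
  "series": [0, 0, 0, 0, -0.2, 0, 0, 0, 0, 0, 0, 0, 0, 0, 0.4, 0, 0, 0, 0, 0.7, 0, 0, 0, 0, 1, 0, 0, -0.02, 0, 1, 0, 0, -0.04, 0, 1, 0, 0, -0.06, 0, 1, 0, 0, -0.08, 0, 1, 0, 0, -0.08, 0, 1, 0, 0, -0.08, 0, 1, 0, 0, -0.06, 0, 1, 0, 0, -0.04, 0, 1, 0, 0, 0, 0, 1]
}}

```text
t: 22.92
ee_pos: [0.498, -0.0083, 0.3364]
tcp_rot: [[1.0, -0.011, 0.003], [-0.011, -1.0, -0.0], [0.003, 0.0, -1.0]]
wrist_force: [1.0, -0.0, -0.2]
grip_width: 0.085
finger_force: 0.0
```

```bash
python3 - <<'E'
from h import *
s=arm.sense();R=np.array(s['tcp_rot']);print(s['t'],s['ee_pos'].round(4),R.round(3).tolist(),s['q'].round(1))
cs=[]
for n in('top','scene','wrist'):
    c=optics.get_calibration(n);I=optics.grab_frame(n);cv2.imwrite(f'pics/{n}7.png',I);K=I.astype(int)
    m=((K[...,2]-K[...,1]>70)&(K[...,2]-K[...,0]>70)&(abs(K[...,1]-K[...,0])<40)).astype(np.uint8)
    N,L,st,ce=cv2.connectedComponentsWithStats(m)
    for i in range(1,N):
        if st[i,4]>25:print(n,st[i],ce[i])
W=cv2.imread('pics/wrist7.png')[:,80:460];S=cv2.imread('pics/scene7.png');S=cv2.resize(S[110:290,220:400],(420,420),interpolation=cv2.INTER_CUBIC)
cv2.imwrite('pics/w7.png',np.hstack([W,S]))
E
```

```text
22.925 [ 0.498  -0.0083  0.3364] [[1.0, -0.011, 0.003], [-0.011, -1.0, -0.0], [0.003, 0.0, -1.0]] [-6.3  9.9 95.4  0.  74.6 84.3]
scene [251 115  14  11 116] [257.31896552 119.68965517]
wrist [ 255   20   43   37 1228] [276.56840391  37.85993485]
```

View pics/w7.png

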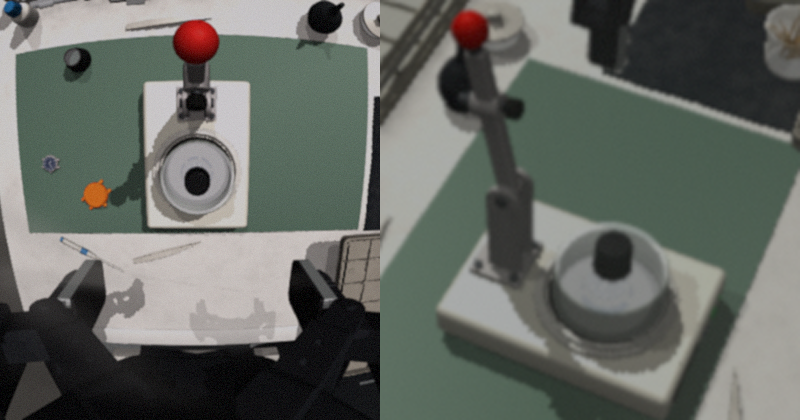

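The bell sits inside the ring at (198,175) in the left view, and upright in the scene view. The red ball is at (196,40) on the left, which is wrist pixel (276,40). Next I locate the ball and the hinge arc.

```bash
python3 - <<'E'
from h import *
from scipy.optimize import least_squares
cw=optics.get_calibration('wrist')
def blob(f):
    K=cv2.imread(f).astype(int)
    m=((K[...,2]-K[...,1]>50)&(K[...,2]-K[...,0]>50)&(K[...,1]-K[...,0]<40)).astype(np.uint8)
    N,L,st,ce=cv2.connectedComponentsWithStats(m);i=1+np.argmax(st[1:,4]);x,y,w,h,_=st[i];print(f,st[i]);return np.array([x+(w-1)/2,y+(h-1)/2])
T,S,W=blob('pics/top0.png'),blob('pics/scene7.png'),blob('pics/wrist7.png')
rs=lambda p:np.r_[proj('top',p)-T,proj('scene',p)-S,(proj('wrist',p,cw)-W)/2]
r=least_squares(rs,[.61,-.009,.28]);print(r.x.round(4),r.fun.round(1))
h=np.array([.498+.085*np.cos(np.radians(.7)),-.0081-.085*.012,.128])
g=lambda a:h+.15*np.array([-np.cos(a)*1,np.cos(a)*.012,np.sin(a)])
q=least_squares(lambda a:rs(g(a[0])),[1.75]);print('angle',q.x,g(q.x[0]).round(4),q.fun.round(1))
print('end',g(0).round(4))
for n in np.linspace(q.x[0],0,19): print(round(n,3),g(n).round(4))
E
```

```text
pics/top0.png [284 163  12  12 116]
pics/scene7.png [250 114  16  15 172]
pics/wrist7.png [ 254   20   45   41 1407]
[ 0.6111 -0.008   0.2818] [-0.3  0.5  0.3  0.1  0.1 -0.5]
angle [1.77145795] [ 0.6129 -0.0095  0.275 ] [ 0.5  0.5 -0.1  2.5  1.4 -0.6]
end [ 0.433  -0.0073  0.128 ]
1.771 [ 0.6129 -0.0095  0.275 ]
1.673 [ 0.5983 -0.0093  0.2772]
1.575 [ 0.5836 -0.0091  0.278 ]
1.476 [ 0.5688 -0.009   0.2773]
1.378 [ 0.5542 -0.0088  0.2752]
1.279 [ 0.5399 -0.0086  0.2717]
1.181 [ 0.526  -0.0084  0.2667]
1.083 [ 0.5126 -0.0083  0.2605]
0.984 [ 0.5    -0.0081  0.2529]
0.886 [ 0.4881 -0.008   0.2442]
0.787 [ 0.4771 -0.0078  0.2343]
0.689 [ 0.4672 -0.0077  0.2234]
0.59 [ 0.4584 -0.0076  0.2115]
0.492 [ 0.4508 -0.0075  0.1989]
0.394 [ 0.4445 -0.0075  0.1855]
0.295 [ 0.4395 -0.0074  0.1716]
0.197 [ 0.4359 -0.0074  0.1573]
0.098 [ 0.4337 -0.0073  0.1427]
0.0 [ 0.433  -0.0073  0.128 ]
```

Call:
{"method": "drive_tool", "body": {
  "series": [0.0454, 0, 0, 0, 1, 0.0454, 0, 0, 0, 1, 0.0454, 0, 0, 0, 1, 0.0454, 0, 0, 0, 1, 0.0454, 0, 0, 0, 1, 0, 0, 0.03, 0, 1, 0, 0, 0.03, 0, 1, 0, 0, 0.03, 0, 1, 0, 0, 0.024, 0, 1, 0, 0, 0, 0, 1, 0, 0, 0, 0, 0.2, 0, 0, 0, 0, 0]
}}

```text
t: 24.58
ee_pos: [0.6114, -0.0096, 0.2784]
tcp_rot: [[1.0, -0.011, 0.001], [-0.011, -1.0, -0.0], [0.001, 0.0, -1.0]]
wrist_force: [-0.0, 0.2, -0.7]
grip_width: 0.0516
finger_force: 0.0
```

Call:
{"method": "drive_tool", "body": {
  "series": [0, 0, 0, 0, -0.1, 0, 0, 0, 0, -0.2, 0, 0, 0, 0, -0.3, 0, 0, 0, 0, -0.4, 0, 0, 0, 0, -0.6, 0, 0, 0, 0, -1, 0, 0, 0, 0, -1]
}}

```text
t: 25.45
ee_pos: [0.6113, -0.009, 0.2782]
tcp_rot: [[1.0, -0.011, 0.001], [-0.011, -1.0, 0.001], [0.001, -0.001, -1.0]]
wrist_force: [-0.8, 5.1, 2.6]
grip_width: 0.0227
finger_force: 58.5
```

The ball is gripped at 22.7 mm. Now I'll follow the arc in stages and watch the force.

Call:
{"method": "drive_tool", "body": {
  "series": [-0.0237, 0, -0.0036, 0, -1, -0.0239, 0, -0.0017, 0, -1, -0.024, 0, 0.0003, 0, -1, -0.0239, 0, 0.0022, 0, -1]
}}

```text
t: 25.95
ee_pos: [0.5635, -0.0086, 0.2795]
tcp_rot: [[1.0, -0.012, 0.001], [-0.012, -1.0, 0.001], [0.001, -0.001, -1.0]]
wrist_force: [-2.7, 1.0, -4.1]
grip_width: 0.0211
finger_force: 58.7
```

Call:
{"method": "drive_tool", "body": {
  "series": [-0.0237, 0, 0.0041, 0, -1, -0.0232, 0, 0.006, 0, -1, -0.0227, 0, 0.0078, 0, -1, -0.022, 0, 0.0096, 0, -1]
}}

```text
t: 26.45
ee_pos: [0.5169, -0.0086, 0.2651]
tcp_rot: [[1.0, -0.011, 0.0], [-0.011, -1.0, -0.0], [0.0, 0.0, -1.0]]
wrist_force: [0.5, -0.4, 0.4]
grip_width: 0.0001
finger_force: 0.0
```

The ball slipped out of the grip, so I'll locate it numerically. My picture budget is used up.

```bash
cat > ball.py <<'E'
from h import *
from scipy.optimize import least_squares
s=arm.sense();print(s['t'],s['ee_pos'].round(4),s['wrist_force'].round(1))
obs=[]
for n in('top','scene','wrist'):
    c=optics.get_calibration(n);K=optics.grab_frame(n).astype(int)
    m=((K[...,2]-K[...,1]>50)&(K[...,2]-K[...,0]>50)&(K[...,1]-K[...,0]<40)).astype(np.uint8)
    N,L,st,ce=cv2.connectedComponentsWithStats(m)
    for i in range(1,N):
        x,y,w,h,a=st[i]
        if a>40: print(n,st[i],ce[i].round(1)); obs.append((n,c,np.array([x+(w-1)/2,y+(h-1)/2]),a))
h=np.array([.583,-.0091,.128])
g=lambda a:h+.15*np.array([-np.cos(a),np.cos(a)*.012,np.sin(a)])
for n,c,uv,a in obs:
    q=least_squares(lambda t:proj(n,g(t[0]),c)-uv,[1.0]);print(n,'angle',q.x,g(q.x[0]).round(4),q.fun.round(1))
E
python3 ball.py
```

```text
26.45 [ 0.5169 -0.0086  0.2651] [ 0.5 -0.4  0.4]
scene [270 119  14  14 166] [276.4 125.7]
wrist [ 238  100   75   75 4379] [275.2 137.2]
scene angle [1.56071356] [ 0.5815 -0.0091  0.278 ] [-0.9  2.6]
wrist angle [1.54794735] [ 0.5796 -0.0091  0.278 ] [5. 0.]
```

The ball is at about 1.56 rad, at (0.581, -0.009, 0.279). I'll push it forward from behind with the shut fingers, then press down from the top.

Call:
{"method": "drive_tool", "body": {
  "series": [0, 0, -0.04, 0, -1, 0, 0, -0.06, 0, -1, 0, 0, -0.02, 0, -1, 0.05, 0, 0, 0, -1, 0.05, 0, 0, 0, -1, 0.05, 0, 0, 0, -1, 0.05, 0, 0, 0, -1, 0.016, 0, 0, 0, -1, 0, 0, 0.03, 0, -1, 0, 0, 0.03, 0, -1, 0, 0, 0.012, 0, -1, 0, 0, 0, 0, -1]
}}

```text
t: 28.1
ee_pos: [0.6253, -0.0097, 0.289]
tcp_rot: [[1.0, -0.011, -0.001], [-0.011, -1.0, 0.0], [-0.001, -0.0, -1.0]]
wrist_force: [0.2, -0.7, 1.0]
grip_width: -0.0001
finger_force: 0.0
```

Call:
{"method": "drive_tool", "body": {
  "series": [-0.02, 0, 0, 0, -1, -0.02, 0, 0, 0, -1, -0.019, 0, 0.001, 0, -1, -0.015, 0, 0.002, 0, -1, -0.015, 0, 0.002, 0, -1]
}}

```text
t: 28.72
ee_pos: [0.5808, -0.0092, 0.2872]
tcp_rot: [[1.0, -0.011, 0.001], [-0.011, -1.0, -0.0], [0.001, 0.0, -1.0]]
wrist_force: [2.4, 0.3, 1.7]
grip_width: -0.0001
finger_force: 1.2
```

Call:
{"method": "drive_tool", "body": {
  "series": [-0.0146, 0, 0.0033, 0, -1, -0.0146, 0, 0.0033, 0, -1, -0.0143, 0, 0.0047, 0, -1, -0.0143, 0, 0.0047, 0, -1, -0.0136, 0, 0.006, 0, -1, -0.0136, 0, 0.006, 0, -1, -0.013, 0, 0.0075, 0, -1, -0.013, 0, 0.0075, 0, -1]
}}

```text
t: 29.72
ee_pos: [0.5252, -0.0085, 0.2651]
tcp_rot: [[1.0, -0.011, -0.0], [-0.011, -1.0, 0.0], [-0.0, -0.0, -1.0]]
wrist_force: [2.0, 0.4, 2.3]
grip_width: 0.0
finger_force: 0.9
```

```bash
python3 ball.py
```

```text
29.725 [ 0.5252 -0.0085  0.2651] [2.  0.4 2.3]
top [283 235   9   6  46] [287.4 237.2]
scene [320 149  11  11  94] [325.3 153.6]
wrist [272 332  11   9  73] [277. 336.]
top angle [0.96159206] [ 0.4972 -0.0081  0.251 ] [0.8 0. ]
scene angle [0.99278411] [ 0.501  -0.0081  0.2536] [-1.7  1.9]
wrist angle [0.6492975] [ 0.4635 -0.0077  0.2187] [ 1.6 -5.1]
```

Call:
{"method": "drive_tool", "body": {
  "series": [0.006, 0, 0, 0, -1, 0, 0, -0.03, 0, -1, 0, 0, -0.026, 0, -1, -0.0262, 0, 0, 0, -1, -0.0262, 0, 0, 0, -1, 0, 0, 0, 0, -1, 0, 0, 0.01, 0, -1, 0, 0, 0.01, 0, -1]
}}

```text
t: 30.88
ee_pos: [0.5023, -0.0083, 0.2833]
tcp_rot: [[1.0, -0.011, -0.001], [-0.011, -1.0, 0.0], [-0.001, 0.0, -1.0]]
wrist_force: [-19.7, 0.4, 34.6]
grip_width: -0.0002
finger_force: 18.0
```

Call:
{"method": "drive_tool", "body": {
  "series": [-0.0122, 0, 0.0085, 0, -1, -0.0122, 0, 0.0085, 0, -1, -0.0113, 0, 0.01, 0, -1, -0.0113, 0, 0.01, 0, -1, -0.0102, 0, 0.011, 0, -1, -0.0102, 0, 0.011, 0, -1]
}}

```text
t: 31.62
ee_pos: [0.468, -0.0079, 0.2539]
tcp_rot: [[1.0, -0.011, -0.002], [-0.011, -1.0, -0.0], [-0.002, 0.0, -1.0]]
wrist_force: [-7.8, -1.1, 9.6]
grip_width: -0.0002
finger_force: 4.9
```

Call:
{"method": "drive_tool", "body": {
  "series": [-0.0091, 0, 0.0119, 0, -1, -0.0091, 0, 0.0119, 0, -1, -0.0078, 0, 0.0128, 0, -1, -0.0078, 0, 0.0128, 0, -1]
}}

```text
t: 32.12
ee_pos: [0.4516, -0.0077, 0.2287]
tcp_rot: [[1.0, -0.011, -0.001], [-0.011, -1.0, 0.0], [-0.001, 0.0, -1.0]]
wrist_force: [-2.2, 0.4, 3.9]
grip_width: 0.0
finger_force: 1.8
```

```bash
python3 ball.py
```

```text
32.125 [ 0.4516 -0.0077  0.2287] [-2.2  0.4  3.9]
scene [343 186  13   9  58] [348.  190.4]
wrist [254 235  47  26 671] [277.3 246. ]
scene angle [0.5035421] [ 0.4516 -0.0075  0.2004] [ 1.  -0.5]
wrist angle [0.67216172] [ 0.4656 -0.0077  0.2214] [2.3 0.1]
```

Call:
{"method": "drive_tool", "body": {
  "series": [-0.0066, 0, 0.0135, 0, -1, -0.0066, 0, 0.0135, 0, -1, -0.0051, 0, 0.0141, 0, -1, -0.0051, 0, 0.0141, 0, -1, -0.0037, 0, 0.0145, 0, -1, -0.0037, 0, 0.0145, 0, -1, -0.0022, 0, 0.0148, 0, -1, -0.0022, 0, 0.0148, 0, -1]
}}

```text
t: 33.28
ee_pos: [0.4342, -0.0075, 0.1718]
tcp_rot: [[1.0, -0.011, 0.0], [-0.011, -1.0, -0.0], [0.0, 0.0, -1.0]]
wrist_force: [-1.8, -0.3, 2.5]
grip_width: 0.0001
finger_force: 1.0
```

Call:
{"method": "drive_tool", "body": {
  "series": [-0.0008, 0, 0.0074, 0, -1, -0.0008, 0, 0.0074, 0, -1, 0, 0, 0.0074, 0, -1, 0, 0, 0, 0, -1]
}}

```text
t: 33.78
ee_pos: [0.4336, -0.0075, 0.1611]
tcp_rot: [[1.0, -0.011, 0.0], [-0.011, -1.0, -0.0], [0.0, 0.0, -1.0]]
wrist_force: [-0.7, 0.6, -0.0]
grip_width: -0.0002
finger_force: 0.0
```

Call:
{"method": "drive_tool", "body": {
  "series": [0, 0, 0.004, 0, -1, 0, 0, 0.003, 0, -1]
}}

```text
t: 34.02
ee_pos: [0.4338, -0.0076, 0.1588]
tcp_rot: [[1.0, -0.011, 0.001], [-0.011, -1.0, -0.0], [0.001, 0.0, -1.0]]
wrist_force: [-10.9, 1.3, 32.5]
grip_width: 0.0001
finger_force: 16.5
```

Call:
{"method": "drive_tool", "body": {
  "series": [0, 0, 0.002, 0, -1, 0, 0, 0, 0, -1]
}}

```text
t: 34.28
ee_pos: [0.4338, -0.0075, 0.1587]
tcp_rot: [[1.0, -0.011, 0.001], [-0.011, -1.0, -0.0], [0.001, 0.0, -1.0]]
wrist_force: [-11.8, 1.1, 35.1]
grip_width: -0.0001
finger_force: 17.6
```

Hard stop at the expected height: ball top 0.141 plus 17 mm to the TCP. I'll retract and check.

Call:
{"method": "drive_tool", "body": {
  "series": [0, 0, -0.004, 0, -1, 0, 0, -0.02, 0, -1, 0, 0, -0.05, 0, -1, 0, 0, -0.08, 0, -1, 0, 0, -0.08, 0, -1, 0, 0, -0.06, 0, -1, 0, 0, 0, 0, -1, 0, 0, 0, 0, -1]
}}

```text
t: 35.28
ee_pos: [0.4332, -0.0075, 0.3032]
tcp_rot: [[1.0, -0.011, -0.001], [-0.011, -1.0, 0.0], [-0.001, -0.0, -1.0]]
wrist_force: [0.4, -0.1, -0.5]
grip_width: -0.0001
finger_force: 0.0
```

```bash
python3 ball.py; python3 - <<'E'
from h import *
print('expected wrist',proj('wrist',[.433,-.0073,.128]),'scene',proj('scene',[.433,-.0073,.128]),'bell seat scene',proj('scene',[.498,-.0081,.08]))
a=cv2.imread('pics/scene7.png');b=optics.grab_frame('scene');t0=cv2.imread('pics/top0.png');t1=optics.grab_frame('top')
for nm,p in dict(loupe=(197,282)).items(): 
    x,y=p;print(nm,cv2.absdiff(a[y-15:y+15,x-15:x+15],b[y-15:y+15,x-15:x+15]).mean())
for nm,(x,y) in dict(loupe=(212,176),blower=(363,155),tweezers=(268,160)).items():print(nm,cv2.absdiff(t0[y-12:y+12,x-14:x+14],t1[y-12:y+12,x-14:x+14]).mean())
E
```

```text
35.275 [ 0.4332 -0.0075  0.3032] [ 0.4 -0.1 -0.5]
scene [348 213  14  11 118] [354.9 217.9]
wrist [264 181  27  25 525] [277.  192.5]
scene angle [0.05386019] [ 0.4332 -0.0073  0.1361] [1.5 0.2]
wrist angle [0.45393331] [ 0.4482 -0.0075  0.1938] [1.3 0. ]
expected wrist [277.96100824 193.0473225 ] scene [355.48656116 221.09947434] bell seat scene [318.22950392 224.36342694]
loupe 1.915185185185185
loupe 6.783730158730159
blower 7.1478174603174605
tweezers 10.989087301587302
```

The camera reading is ambiguous to a few millimetres. I'll check by touch that the arm stayed down.

Call:
{"method": "drive_tool", "body": {
  "series": [0, 0, 0.06, 0, -1, 0, 0, 0.08, 0, -1, 0, 0, 0.08, 0, -1, 0, 0, 0.04, 0, -1, 0, 0, 0.016, 0, -1, 0, 0, 0.004, 0, -1, 0, 0, 0, 0, -1, 0, 0, 0, 0, -1]
}}

```text
t: 36.52
ee_pos: [0.4338, -0.0075, 0.1644]
tcp_rot: [[1.0, -0.011, 0.001], [-0.011, -1.0, -0.0], [0.001, 0.0, -1.0]]
wrist_force: [0.2, -0.9, -0.4]
grip_width: 0.0001
finger_force: 0.0
```

Call:
{"method": "drive_tool", "body": {
  "series": [0, 0, 0.003, 0, -1, 0, 0, 0, 0, -1]
}}

```text
t: 36.78
ee_pos: [0.4335, -0.0075, 0.1623]
tcp_rot: [[1.0, -0.011, 0.0], [-0.011, -1.0, -0.0], [0.0, 0.0, -1.0]]
wrist_force: [0.5, 0.2, -0.2]
grip_width: -0.0001
finger_force: 0.0
```

Call:
{"method": "drive_tool", "body": {
  "series": [0, 0, 0.002, 0, -1, 0, 0, 0, 0, -1]
}}

```text
t: 37.02
ee_pos: [0.4334, -0.0075, 0.1612]
tcp_rot: [[1.0, -0.011, -0.0], [-0.011, -1.0, 0.0], [-0.0, 0.0, -1.0]]
wrist_force: [0.7, -0.1, -0.2]
grip_width: 0.0001
finger_force: 0.0
```

Call:
{"method": "drive_tool", "body": {
  "series": [0, 0, 0.003, 0, -1, 0, 0, 0.002, 0, -1, 0, 0, 0, 0, -1]
}}

```text
t: 37.4
ee_pos: [0.4336, -0.0075, 0.1594]
tcp_rot: [[1.0, -0.011, 0.0], [-0.011, -1.0, -0.0], [0.0, 0.0, -1.0]]
wrist_force: [-3.3, -0.1, 11.7]
grip_width: -0.0003
finger_force: 6.1
```

Call:
{"method": "drive_tool", "body": {
  "series": [0, 0, 0.002, 0, -1, 0, 0, 0, 0, -1]
}}

```text
t: 37.65
ee_pos: [0.4337, -0.0075, 0.159]
tcp_rot: [[1.0, -0.011, 0.001], [-0.011, -1.0, -0.0], [0.001, 0.0, -1.0]]
wrist_force: [-7.3, 1.3, 23.5]
grip_width: -0.0001
finger_force: 11.6
```

The stop is at the same height, and it is rigid, so the clamp stayed home. I'll retract and hand the job in.

Call:
{"method": "drive_tool", "body": {
  "series": [0, 0, -0.006, 0, -1, 0, 0, -0.03, 0, -1, 0, 0, -0.06, 0, -1, 0, 0, -0.08, 0, -1, 0, 0, -0.06, 0, -1, 0, 0, 0, 0, -1, 0, 0, 0, 0, -1]
}}

```text
t: 38.52
ee_pos: [0.4331, -0.0075, 0.2749]
tcp_rot: [[1.0, -0.011, -0.001], [-0.011, -1.0, 0.0], [-0.001, -0.0, -1.0]]
wrist_force: [0.6, 0.6, -0.2]
grip_width: 0.0001
finger_force: 0.0
```

```bash
python3 -c "
from plant import ticket,arm
print(arm.sense()['ee_pos'],ticket.job_done())"
```

```text
the job is handed in; nothing more can be done
[ 0.43309622 -0.00747164  0.2749471 ] None
```

The job is handed in at 38.5 s: the watch lies dial up within about 1 mm of the pad's centre, the bell is down in the ring, and the clamp is at its stop (checked by touch, not by picture); my grip slipped off the clamp knob once on the way, and I kept clear of the loupe, blower and tweezers.

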